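# Lock the test plug into the socket of the occupied bay

### The job

Take the yellow-handled bayonet plug standing on the bench to the test station and fit it in the socket right in front of the bay that holds the circuit board (the other bay holds only a plain grey blanking plate). Line its two pins up with the notches, push it down against the spring, turn it a quarter turn clockwise (seen from above) to the stop, and finish while still holding it in the gripper, pressed fully down and turned, because its springs lift it off the contacts as soon as it is let go. Leave the other socket, the board and everything else on the bench alone.

Things in the scene. Friction and masses are not known exactly. Their poses are not given: they have to be found in the camera images.
- plug: Loose plug standing upright, 90 g, 64 mm tall; origin under its centre, z up. Barrel 26 mm across (foot chamfered), 0-20 mm up; two pins 5 mm thick along +x and -x, out to 20 mm from the axis, 7.5 mm up; black flange 36 mm across, 20-30 mm up; yellow wing handle 30-64 mm up, 40 mm long along x (in line with the pins), 12 mm thick along y: grip across y. Symmetric by a half turn.
- station: White test station fixed on the bench, 230 (x) x 270 (y) mm, deck 40 mm up; origin at the centre of its underside. Sockets stand on the deck at x = -55, y = +66 mm (left) and -66 mm (right); behind each (centre x = +53 mm, same y) is a bay with a low black rim.
- socket_left (a point): Left socket (+y side): centre of its mouth at the collar's top, axes as the station's. Black collar 56 mm across, 40 mm above the deck; its aluminium top plate (5 mm thick, pins turn freely below) has a 29 mm hole with two notches 9 mm wide, along +x and -x, out to 23 mm from the axis.
- socket_right (a point): Right socket (-y side): centre of its mouth at the collar's top, axes as the station's. Black collar 56 mm across, 40 mm above the deck; its aluminium top plate (5 mm thick, pins turn freely below) has a 29 mm hole with two notches 9 mm wide, along +x and -x, out to 23 mm from the axis.
- plunger_left (a joint): Brass spring plunger in the left socket, m pressed down: 0 = up (its top 9 mm below the collar's top), 0.010 = fully down; spring 2 N at 0, 7 N at 0.010. With the plug standing on it, the pins clear the plate's underside from 0.006 on.
- plunger_right (a joint): Brass spring plunger in the right socket, m pressed down: 0 = up (its top 9 mm below the collar's top), 0.010 = fully down; spring 2 N at 0, 7 N at 0.010. With the plug standing on it, the pins clear the plate's underside from 0.006 on.
- ring_left (a joint): Spring ring in the left socket, rad, grows clockwise seen from above: 0 = rest, 1.43 = stop. The plug's pins push its two red dogs round after some 0.13 rad of free turn, so a quarter turn of the plug reaches the stop; its spring (0.06 N m at the stop) pushes back. Let go, the plug rises until its pins catch under the plate. A red pointer at the collar's foot (robot side at rest) turns with it.
- ring_right (a joint): Spring ring in the right socket, rad, grows clockwise seen from above: 0 = rest, 1.43 = stop. The plug's pins push its two red dogs round after some 0.13 rad of free turn, so a quarter turn of the plug reaches the stop; its spring (0.06 N m at the stop) pushes back. Let go, the plug rises until its pins catch under the plate. A red pointer at the collar's foot (robot side at rest) turns with it.
- board: Dark circuit board with parts on it, 80 x 98 mm, lying in one of the two bays; origin under its centre. Its y in the station's frame tells which: positive = left bay (use the left socket), negative = right bay.
- blank: Plain grey blanking plate, 80 x 98 x 4 mm, lying in the other bay; origin under its centre.
- tweezers: Steel tweezers lying on the bench, 120 mm long, bystander; origin near the middle.
- screwdriver: Screwdriver lying on the bench, 160 mm long, bystander; origin along its length.
- flux: Small amber bottle, 40 mm across, 75 mm tall, bystander; origin under its centre.
- spool: Blue spool, 56 mm across, 45 mm tall, bystander; origin under its centre.
- dust_cap: Round black rubber dust cap, 36 mm across, 17 mm tall, bystander; origin under its centre.
- swab_pot: White pot, 60 mm across, 55 mm tall, bystander; origin under its centre.
Mind the look-alikes: they are no part of the job. Leave any red look-alike of the plug alone. Of the things like the board, leave any that is turquoise; of the rest the smaller one is meant.

How it is judged (in metres and radians):
On the way, in this order (a step that is already met when the one before it is completed fails the run):
1. the plug has been picked up in the gripper (height (world z) of plug above 0.03 m and contact force between the fingers and plug above 2 N), for 0.2 s.
2. the plug is pushed into the socket before the board, its ring not yet turned (((y of board in the frame of station above 0 m and horizontal distance between plug and socket_left below 0.005 m and angle between plug's own z axis and vertical below 0.15 rad and value of joint plunger_left above 0.004 m and value of joint ring_left below 0.4 rad) or (y of board in the frame of station below 0 m and horizontal distance between plug and socket_right below 0.005 m and angle between plug's own z axis and vertical below 0.15 rad and value of joint plunger_right above 0.004 m and value of joint ring_right below 0.4 rad))), for 0.04 s.
3. the plug is turned to the stop while pressed down (((y of board in the frame of station above 0 m and horizontal distance between plug and socket_left below 0.005 m and angle between plug's own z axis and vertical below 0.15 rad and value of joint plunger_left above 0.0075 m and value of joint ring_left above 1.2 rad and contact force between the fingers and plug above 2 N) or (y of board in the frame of station below 0 m and horizontal distance between plug and socket_right below 0.005 m and angle between plug's own z axis and vertical below 0.15 rad and value of joint plunger_right above 0.0075 m and value of joint ring_right above 1.2 rad and contact force between the fingers and plug above 2 N))), for 0.2 s.
At the end, for the whole second after the job is handed in: The plug stands in the socket before the board's bay (axis within 5 mm, tilt under 0.15 rad), held by the fingers (more than 2 N), its plunger pressed down more than 7.5 of 10 mm and its ring turned more than 1.2 of 1.43 rad (((y of board in the frame of station above 0 m and horizontal distance between plug and socket_left below 0.005 m and angle between plug's own z axis and vertical below 0.15 rad and value of joint plunger_left above 0.0075 m and value of joint ring_left above 1.2 rad and contact force between the fingers and plug above 2 N) or (y of board in the frame of station below 0 m and horizontal distance between plug and socket_right below 0.005 m and angle between plug's own z axis and vertical below 0.15 rad and value of joint plunger_right above 0.0075 m and value of joint ring_right above 1.2 rad and contact force between the fingers and plug above 2 N))); the arm keeps its last pose, push and grip.
It fails at once if the plunger or ring of the other socket is operated ((y of board in the frame of station above 0 m and (value of joint plunger_right above 0.003 m or value of joint ring_right above 0.3 rad)) or (y of board in the frame of station below 0 m and (value of joint plunger_left above 0.003 m or value of joint ring_left above 0.3 rad))).
It fails at once if the board or the blanking plate is displaced by more than 10 mm (distance of any of board, blank from where it was at the start of the episode above 0.01 m).
It fails at once if a bystander is displaced by more than 25 mm (distance of any of tweezers, screwdriver, flux, spool, dust_cap, swab_pot from where it was at the start of the episode above 0.025 m).
It also fails if it takes over 42 s, if anything falls off the work surface, if the arm or the gripper's body presses on something with over 40 N, if the wrist force passes 120 N, or if a joint passes its speed limit or range.

### The arm

A 6-joint arm with a two-finger parallel gripper is mounted at the origin on the work surface. World frame = base frame: x ahead of the robot, y to its left, z up, the work surface at z = 0. Lengths are in m, angles in degrees, forces in N, time in s.
With the tool pointing down it reaches from about 0.425 to 1.125 m from the base axis. Payload 14.9 kg.
Tool frame: the origin (TCP) lies on the centre line of the jaws, within the pads' length; the fingertips stand 8 mm ahead of it and the grasp point (between the pads) lies 11 mm behind it; z points along the fingers, y is the line along which they close (so a half turn about z gives the same grasp; the last joint's range is limited). The gripper opens to 91 mm and grips with 3 to 60 N. Pads are 32 mm wide; open, the fingers measure 118 mm over their backs; the gripper's body (76 mm by 178 mm) begins 60 mm behind the grasp point.
Start: joints at [68.107, 21.709, 99.362, -0, 58.929, -1.908], TCP at [0.239, 0.658, 0.222] pointing down, gripper open.
Joint ranges: [-158.91, 158.91], [-42.39, 125.64], [0.06, 152.35], [-60.88, 240.88], [17.5, 164.5], [-176.32, 176.32]. Speed limits (degrees/s): [108.29, 108.29, 136.94, 180, 180, 180].

### API

Orientations are given as [roll, pitch, yaw] about the fixed x, y, z axes, in that order (R = Rz(yaw) Ry(pitch) Rx(roll)).
In Python, from cell import * gives the robot as it stands.
- The arm moves only by the tool jog_arm, never from a script. Its argument "increments" is a list of rows, each an object of numbers: "x", "y", "z": the shift along the tool's x, y, z in cm; "rx", "ry", "rz": the turn, a rotation vector about the tool's x, y, z in degrees; "grip": the finger opening in cm, from 0 to 9.12. In form: [{"x": .., "y": .., "z": .., "rx": .., "ry": .., "rz": .., "grip": ..}, ...]. A call has 1 to 10 rows; each row shifts and turns the commanded pose from where the row before left it, along the tool's axes as they then stand; what a row does not reach is not made up. A row lasts 1/12 s, in which the tool goes at most 41.7 mm and 7.16 degrees, less where a joint would pass 70% of its speed; a pose out of reach is approached as far as the arm can. A call with a gripper value outside its range is refused whole. The fingers move at their own pace and stop on an object; the grip force is fixed at half the most. Time passes only in rows, so rows that do not move let the fingers close. It gives the time, the measured TCP pose, the force, the opening and the grip force at its end, in the units of the state.
- observe(): the state, without advancing time (a new reading comes with each control period).
- capture(name): name is "side" or "top" or "wrist"; returns a dict with "color" (420x560x3 uint8, blue, green, red), "fx", "fy", "cx", "cy" (pixels), "R" (3x3) and "t" (3): a world point X has camera coordinates R X + t. Camera axes: x right, y down, z forward; pixel columns grow to the right and rows downward; lengths in m; the calibration is good to about 2 mm. A picture is of the moment at which its call begins. There is no depth.
- close_job(): hands the job in; it is judged then, once.
Trained networks look in a picture, given as the dict that the camera call returned (one of the last four; its "shot" number tells which), for a name from the list of things; names that differ only in an ending like _2 or _b are one class to them, and where a whole thing is asked for, a point or a joint stands for the part that bears it (a point fixed in the world has none). Each returns a list of dicts, best first, with "p" (0 to 1); they miss things now and then, are a little off and sometimes report something else, mostly with a low value. They report only what shows in the picture. A call takes as long as a camera call. They do not tell look-alikes from the thing itself.
- trace(picture, name): "region" (420x560 bool, what is visible of it) and "extent" ([left, top, width, height] in pixels, round what is visible of it).
The state is a dict: "clock": time; "joint_pos": joint angles; "joint_velocities": joint speeds; "joint_efforts": joint torques, N m; "tool_pos": TCP position; "eef_rot": TCP orientation; "wrist_force": force on the tool from outside, world axes, zero at the start; "torque": the same for the moment, N m; "finger_gap": opening from 0.0 (shut) to 1.0 (fully open); "grasp_force": force on a finger pad.
Only numpy, scipy, OpenCV 4.12 (cv2) and the standard library are available. Lean on these libraries where they do the work, as an engineer would, in place of code of your own. Each camera call takes 0.05 s, during which the arm holds its last target. There are 200 camera calls.

## Working session

There is one attempt and no reset: what is moved stays moved. The work goes in short steps, Python scripts to look and compute and a tool call to move; the robot and the scene stay as the last step left them, time stands still between calls to the robot, and variables do not carry over. Pictures are saved under pics/ and viewed, at most 10 in all, crops included, and the job is handed in when it is done.

Besides the shell and the picture viewer there is one more tool, called by a JSON object that holds its "api" and its "payload". jog_arm: Moves the arm, as the interface text tells. Its arguments: {"type":"object","properties":{"increments":{"type":"array"}},"required":["increments"]}

```bash
mkdir -p pics; cat > h.py <<'E'
from cell import *
import numpy as np, cv2
def ray(c,u,v,z):
    R=np.array(c["R"]);t=np.array(c["t"]);o=-R.T@t
    d=R.T@np.array([(u-c["cx"])/c["fx"],(v-c["cy"])/c["fy"],1]);return o+d*(z-o[2])/d[2]
def proj(c,X):
    p=np.array(c["R"])@np.array(X)+np.array(c["t"]);return np.array([c["fx"]*p[0]/p[2]+c["cx"],c["fy"]*p[1]/p[2]+c["cy"]])
E
python3 - <<'E'
from h import *
a=capture("top");b=capture("side")
cv2.imwrite("pics/top.png",cv2.resize(a["color"],(800,600)))
cv2.imwrite("pics/side.png",cv2.resize(b["color"],(800,600)))
for n,c in(("top",a),("side",b)):
    print(n,-np.array(c["R"]).T@c["t"])
    for k in("plug","station","board","blank","socket_left","dust_cap","spool","flux","swab_pot"):
        print(k,[(round(r["p"],2),[int(x) for x in r["extent"]]) for r in trace(c,k)][:4])
E
```

```text
top [0.3149802  0.01631306 1.12730461]
plug [(0.71, [168, 189, 12, 19]), (0.55, [176, 225, 13, 14])]
station [(0.7, [234, 119, 111, 99])]
board [(0.93, [238, 136, 42, 32]), (0.79, [125, 259, 45, 44]), (0.63, [296, 237, 66, 65])]
blank [(0.78, [289, 124, 42, 36])]
socket_left [(0.87, [254, 175, 21, 25])]
dust_cap [(0.7, [203, 263, 16, 13])]
spool [(0.8, [422, 169, 27, 25])]
flux [(0.53, [402, 152, 20, 19])]
swab_pot [(0.94, [157, 126, 27, 21]), (0.16, [262, 185, 6, 7])]
side [ 0.00204578 -0.75321176  1.00676632]
plug [(0.71, [232, 169, 10, 22]), (0.71, [267, 149, 19, 22]), (0.59, [212, 185, 12, 16])]
station [(0.71, [252, 184, 123, 92])]
board [(0.92, [156, 187, 31, 20]), (0.71, [231, 275, 46, 43]), (0.64, [288, 190, 41, 24])]
blank [(0.92, [321, 207, 44, 33])]
socket_left [(0.62, [275, 203, 18, 22])]
dust_cap [(0.59, [195, 221, 9, 5])]
spool [(0.62, [385, 316, 22, 30])]
flux [(0.86, [388, 287, 13, 24])]
swab_pot [(0.68, [269, 148, 17, 24])]
```

View pics/top.png

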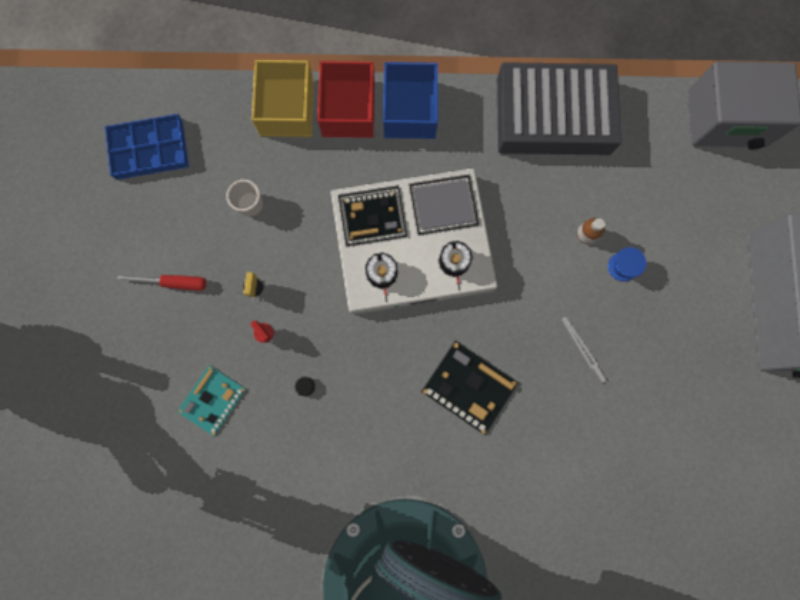

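View pics/side.png

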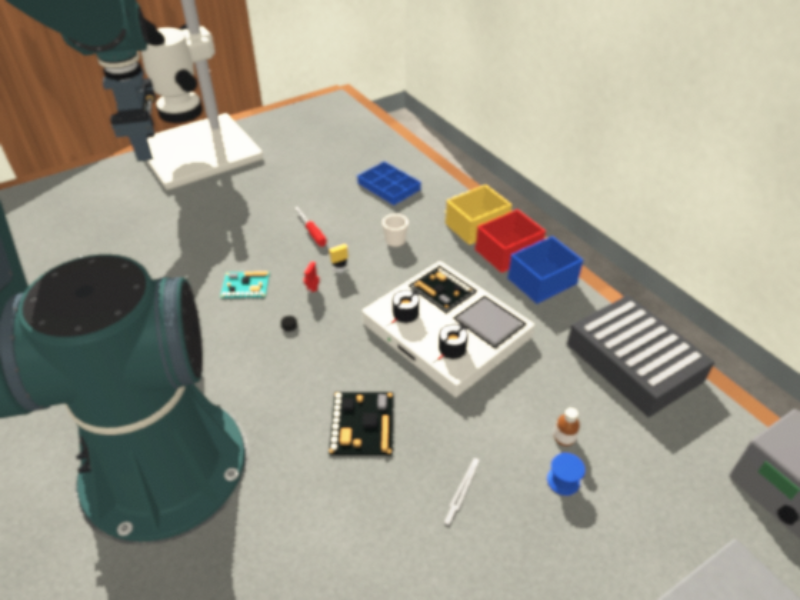

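The top picture shows (800x600 pixels) a yellow plug at (252,285), a red look-alike at (262,331) and a turquoise board at (212,400). There are two dark boards: one in the station's left bay at (372,215) and a larger loose one at (470,387). The smaller one, in the left bay, is the one meant, so I use the left socket at (381,270). Next I get coarse positions.

```bash
python3 - <<'E'
from h import *
a=capture("top");b=capture("side")
for n,c in(("top",a),("side",b)):
    for r in trace(c,"plug"):
        ys,xs=np.nonzero(r["region"]);bgr=c["color"][ys,xs].mean(0)
        print(n,bgr.astype(int),ray(c,xs.mean(),ys.mean(),0.04).round(3))
c=a
for (u,v,z) in((381,270,.08),(456,258,.08),(331,188,.04),(472,169,.04),(496,286,.04),(351,311,.04)): print(ray(c,u*.7,v*.7,z).round(4))
s=observe();print(s["tool_pos"],s["eef_rot"])
for n in("wrist",):
    w=capture(n);print(w["R"],-np.array(w["R"]).T@w["t"],w["fx"])
cr=a["color"][170:310,110:300];cv2.imwrite("pics/crop.png",cv2.resize(cr,(760,560),interpolation=cv2.INTER_CUBIC))
E
```

```text
top [ 51  94 109] [0.51  0.279 0.04 ]
top [ 45  46 125] [0.428 0.257 0.04 ]
top [104 102 104] [ 0.668 -0.061  0.04 ]
side [ 82 145 165] [0.507 0.272 0.04 ]
side [ 63  68 178] [0.425 0.249 0.04 ]
side [182 193 197] [ 0.567 -0.038  0.04 ]
[0.5324 0.0478 0.08  ]
[ 0.5556 -0.0823  0.08  ]
[0.6933 0.1438 0.04  ]
[ 0.7342 -0.1162  0.04  ]
[ 0.5143 -0.1578  0.04  ]
[0.4656 0.1009 0.04  ]
[0.2392422  0.65784115 0.22192183] [-1.79997091e+02  1.45890697e-03  1.60016587e+02]
[[ 3.40391548e-01  9.40283710e-01 -3.72340240e-04]
 [ 9.13972919e-01 -3.30773723e-01  2.35036695e-01]
 [ 2.20878015e-01 -8.03448132e-02 -9.71986427e-01]] [0.17806327 0.68008652 0.38500488] 357.5969625810189
```

View pics/crop.png

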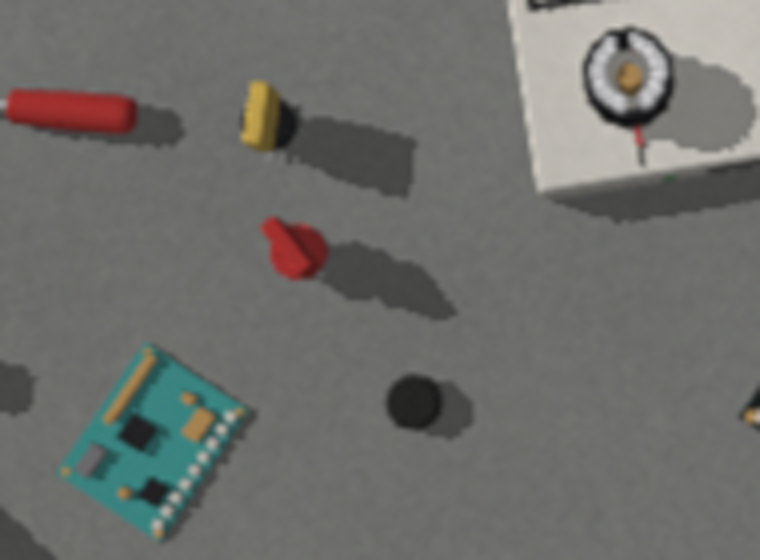

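The crop confirms the yellow plug at crop (262,115), with its wings roughly along world x. The red one at (293,248) is the look-alike. I move above the yellow plug.

{"api": "jog_arm", "payload": {"increments": [{"x": -3, "y": -2.1}, {"x": -3, "y": -2.1}, {"x": -3, "y": -2.1}, {"x": -3, "y": -2.1}, {"x": -3, "y": -2.1}, {"x": -3, "y": -2.1}, {"x": -3, "y": -2.1}, {"x": -3, "y": -2.1}, {"x": -3, "y": -2.1}, {"x": -3, "y": -2.1}]}}

```text
invalid input at $.increments[0]: expected keys x, y, z, rx, ry, rz, grip
```

{"api": "jog_arm", "payload": {"increments": [{"x": -2.9, "y": -1.9}, {"x": -2.9, "y": -1.9}, {"x": -2.8, "y": -1.9}, {"rz": -7}, {"rz": -7}, {}]}}

```text
invalid input at $.increments[0]: expected keys x, y, z, rx, ry, rz, grip
```

```bash
python3 - <<'E'
from h import *
w=capture("wrist");s=observe();print(s["tool_pos"],s["eef_rot"],s["joint_pos"])
img=w["color"].copy()
for r in trace(w,"plug"):
    print(r["p"],r["extent"])
hsv=cv2.cvtColor(img,cv2.COLOR_BGR2HSV)
m=cv2.inRange(hsv,(18,90,60),(38,255,255))
n,l,st,ce=cv2.connectedComponentsWithStats(m)
for i in range(1,n):
    if st[i,4]>150: print(st[i],ce[i],ray(w,*ce[i],.05).round(4))
cv2.imwrite("pics/w1.png",cv2.resize(img,(800,600)))
E
```

```text
[0.23925808 0.65784974 0.22192854] [-1.79998598e+02 -2.29676652e-04  1.60012981e+02] [ 6.81062863e+01  2.17095051e+01  9.93625236e+01  2.13545552e-04
  5.89293800e+01 -1.90680446e+00]
[  47  250   39   65 1282] [ 62.02574103 282.60686427] [0.2519 0.4253 0.05  ]
[ 462  250   39   65 1280] [485.10703125 282.6484375 ] [0.3978 0.8284 0.05  ]
[ 255  325  305   20 4905] [415.23384302 336.32395515] [0.4331 0.7464 0.05  ]
```

View pics/w1.png

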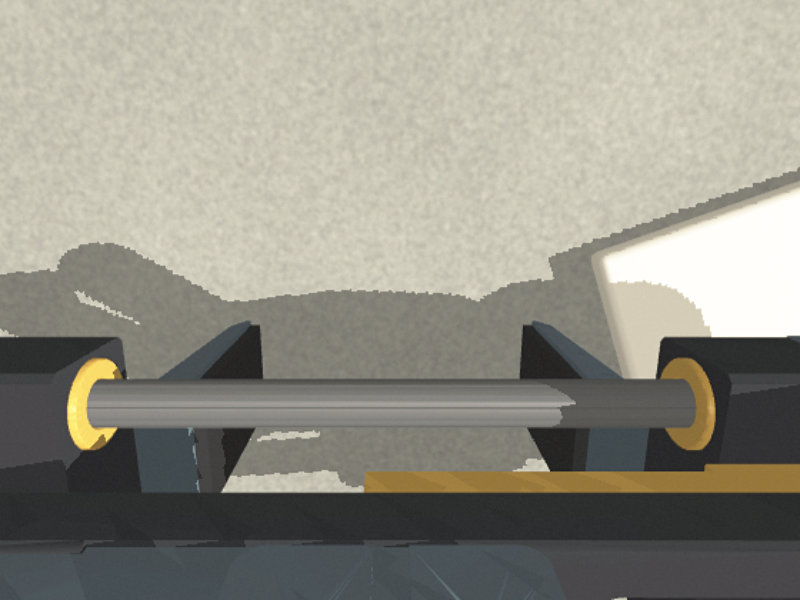

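The picture shows the fingertips at (250,325) and (530,325) and only bench and microscope base ahead. The call was refused because every key is required, so I retry with full rows.

{"api": "jog_arm", "payload": {"increments": [{"x": -3.2, "y": -1.8, "z": 0, "rx": 0, "ry": 0, "rz": 0, "grip": 9}, {"x": -3.2, "y": -1.8, "z": 0, "rx": 0, "ry": 0, "rz": 0, "grip": 9}, {"x": -3.2, "y": -1.8, "z": 0, "rx": 0, "ry": 0, "rz": 0, "grip": 9}, {"x": -3.2, "y": -1.8, "z": 0, "rx": 0, "ry": 0, "rz": 0, "grip": 9}, {"x": -3.2, "y": -1.8, "z": 0, "rx": 0, "ry": 0, "rz": 0, "grip": 9}, {"x": -3.2, "y": -1.8, "z": 0, "rx": 0, "ry": 0, "rz": 0, "grip": 9}, {"x": -3.2, "y": -1.8, "z": 0, "rx": 0, "ry": 0, "rz": 0, "grip": 9}, {"x": -3.2, "y": -1.8, "z": 0, "rx": 0, "ry": 0, "rz": 0, "grip": 9}, {"x": -3.2, "y": -1.8, "z": 0, "rx": 0, "ry": 0, "rz": 0, "grip": 9}, {"x": -3.2, "y": -1.8, "z": 0, "rx": 0, "ry": 0, "rz": 0, "grip": 9}]}}

```text
clock: 2.18
tool_pos: [0.4794, 0.3778, 0.2221]
eef_rot: [180.0, 0.0, 160.0]
wrist_force: [-0.1, 0.7, -0.1]
finger_gap: 0.983
grasp_force: 0.0
```

{"api": "jog_arm", "payload": {"increments": [{"x": -3, "y": -1.7, "z": 0, "rx": 0, "ry": 0, "rz": 0, "grip": 9}, {"x": -3, "y": -1.7, "z": 0, "rx": 0, "ry": 0, "rz": 0, "grip": 9}, {"x": -3, "y": -1.7, "z": 0, "rx": 0, "ry": 0, "rz": 0, "grip": 9}, {"x": -3, "y": -1.7, "z": 0, "rx": 0, "ry": 0, "rz": 0, "grip": 9}, {"x": 0, "y": 0, "z": 0, "rx": 0, "ry": 0, "rz": -7, "grip": 9}, {"x": 0, "y": 0, "z": 0, "rx": 0, "ry": 0, "rz": -7, "grip": 9}, {"x": 0, "y": 0, "z": 0, "rx": 0, "ry": 0, "rz": 0, "grip": 9}]}}

```text
clock: 2.77
tool_pos: [0.5684, 0.2738, 0.2219]
eef_rot: [180.0, -0.0, 174.3]
wrist_force: [-0.2, -0.3, 1.2]
finger_gap: 0.989
grasp_force: 0.0
```

```bash
python3 - <<'E'
from h import *
w=capture("wrist");s=observe();print(s["clock"],s["tool_pos"],s["eef_rot"],s["joint_pos"].round(1) if hasattr(s["joint_pos"],"round") else s["joint_pos"])
img=w["color"].copy()
for r in trace(w,"plug"):
    print(r["p"],r["extent"])
hsv=cv2.cvtColor(img,cv2.COLOR_BGR2HSV)
m=cv2.inRange(hsv,(18,90,60),(38,255,255))
n,l,st,ce=cv2.connectedComponentsWithStats(m)
for i in range(1,n):
    if st[i,4]>150: print(st[i],ce[i],ray(w,*ce[i],.05).round(4))
cv2.imwrite("pics/w2.png",cv2.resize(img,(800,600)))
E
```

```text
2.8167 [0.56810527 0.27420204 0.22191582] [ 1.79999836e+02 -2.41765031e-03  1.73884484e+02] [ 23.6  15.6 107.7   0.   56.7 -60.2]
0.7 [215.1, 10.7, 48.5, 54.4]
0.57 [256.4, 108.6, 36.3, 43.7]
[268 108  14  47 647] [274.5301391  131.10973725] [0.5098 0.2803 0.05  ]
[  8 179  19  18 268] [ 16.93656716 187.65671642] [0.538  0.0319 0.05  ]
[ 89 238  23  18 206] [101.08737864 247.19417476] [0.6045 0.0989 0.05  ]
[  50  250   38   65 1259] [ 64.53137411 282.62668785] [0.6381 0.054  0.05  ]
[ 460  250   38   65 1258] [482.45151033 282.52702703] [0.6794 0.4754 0.05  ]
[ 251  325  309   20 4963] [414.01249244 336.30626637] [0.7342 0.406  0.05  ]
```

View pics/w2.png

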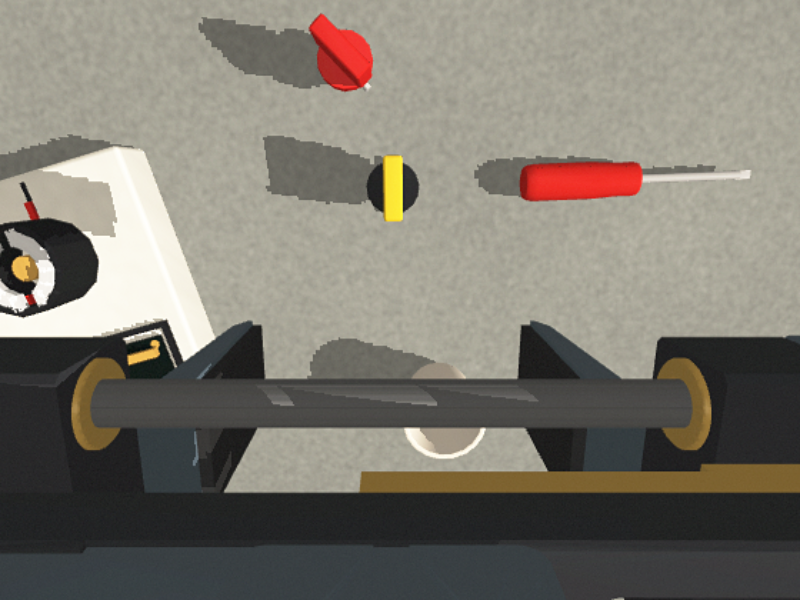

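The wrist view (800x600 pixels) shows the yellow plug at (393,188), nearly in line with the tool, with the red look-alike at (343,55) and the screwdriver at (580,180). I fit the handle's pose next.

```bash
cat >> h.py <<'E'
from scipy.optimize import minimize
def fit(c,base,x0,lo=.030,hi=.064,box=None,xt=0.02,yt=.006):
    hsv=cv2.cvtColor(c["color"],cv2.COLOR_BGR2HSV);m=cv2.inRange(hsv,(18,90,60),(38,255,255))
    u0=proj(c,[x0[0],x0[1],base+.05]);yy,xx=np.mgrid[:420,:560]
    m=((np.hypot(xx-u0[0],yy-u0[1])<60)&(m>0)).astype(np.uint8)
    def f(p):
        a=np.radians(p[2]);P=[]
        for z in(lo,hi):
            for i in(-xt,xt):
                for j in(-yt,yt): P.append(proj(c,[p[0]/1e3+i*np.cos(a)-j*np.sin(a),p[1]/1e3+i*np.sin(a)+j*np.cos(a),base+z]))
        h=cv2.convexHull(np.float32(P));k=np.zeros((420,560),np.uint8);cv2.fillConvexPoly(k,np.int32(np.round((h)*16)),1,shift=4)
        return 1-(k&m).sum()/max(1,(k|m).sum())
    best=min((minimize(f,[x0[0]*1e3,x0[1]*1e3,a],method="Nelder-Mead",options=dict(initial_simplex=[[x0[0]*1e3+i,x0[1]*1e3+j,a+k] for i,j,k in((-4,-4,-4),(6,0,2),(0,6,-2),(3,3,8))])) for a in(x0[2]-8,x0[2],x0[2]+8)),key=lambda r:r.fun)
    return best.x,best.fun
E
python3 - <<'E'
from h import *
s=observe();w=capture("wrist")
p,e=fit(w,0,(.51,.277,-4));print(p,e)
T=np.array(s["tool_pos"]);y=np.radians(s["eef_rot"][2])
d=p[:2]/1e3-T[:2];print(T,s["eef_rot"][2],"tool x",d@[np.cos(y),np.sin(y)],"tool y",d@[np.sin(y),-np.cos(y)])
a=capture("top");print(fit(a,0,(p[0]/1e3,p[1]/1e3,-4)))
E
```

```text
[510.07384384 280.47692628  -5.44830805] 0.025147928994082802
[0.5679234  0.27446318 0.22191766] 173.7774410052353 tool x 0.058160562952249556 tool y -0.0002920468514647067
(array([506.07384384, 276.47692628, -16.        ]), np.float64(1.0))
```

{"api": "jog_arm", "payload": {"increments": [{"x": 2.9, "y": 0, "z": 1, "rx": 0, "ry": 0, "rz": -0.8, "grip": 6}, {"x": 2.9, "y": 0, "z": 2, "rx": 0, "ry": 0, "rz": 0, "grip": 6}, {"x": 0, "y": 0, "z": 3.5, "rx": 0, "ry": 0, "rz": 0, "grip": 6}, {"x": 0, "y": 0, "z": 3.5, "rx": 0, "ry": 0, "rz": 0, "grip": 6}, {"x": 0, "y": 0, "z": 3.5, "rx": 0, "ry": 0, "rz": 0, "grip": 6}, {"x": 0, "y": 0, "z": 2.5, "rx": 0, "ry": 0, "rz": 0, "grip": 5}, {"x": 0, "y": 0, "z": 1, "rx": 0, "ry": 0, "rz": 0, "grip": 5}, {"x": 0, "y": 0, "z": 0.9, "rx": 0, "ry": 0, "rz": 0, "grip": 4}, {"x": 0, "y": 0, "z": 0, "rx": 0, "ry": 0, "rz": 0, "grip": 3}]}}

```text
clock: 3.72
tool_pos: [0.5099, 0.2801, 0.0422]
eef_rot: [-180.0, -0.1, 174.8]
wrist_force: [0.6, -0.6, 0.2]
finger_gap: 0.435
grasp_force: 0.0
```

```bash
python3 - <<'E'
from h import *
s=observe();w=capture("wrist");print(s["tool_pos"],s["eef_rot"],s["wrist_force"],s["finger_gap"])
print(fit(w,0,(.51,.2805,-5)))
E
```

```text
[0.50994257 0.28011204 0.04222581] [-1.79966795e+02 -5.39022641e-02  1.74771882e+02] [ 0.558389   -0.56992983  0.15312639] 0.4348728755849637
(array([510.55353793, 280.71224599,  -4.44163967]), np.float64(0.36508452535760727))
```

{"api": "jog_arm", "payload": {"increments": [{"x": 0, "y": 0, "z": 0, "rx": 0, "ry": 0, "rz": 0, "grip": 0}, {"x": 0, "y": 0, "z": 0, "rx": 0, "ry": 0, "rz": 0, "grip": 0}, {"x": 0, "y": 0, "z": 0, "rx": 0, "ry": 0, "rz": 0, "grip": 0}, {"x": 0, "y": 0, "z": 0, "rx": 0, "ry": 0, "rz": 0, "grip": 0}, {"x": 0, "y": 0, "z": 0, "rx": 0, "ry": 0, "rz": 0, "grip": 0}, {"x": 0, "y": 0, "z": 0, "rx": 0, "ry": 0, "rz": 0, "grip": 0}]}}

```text
clock: 4.27
tool_pos: [0.5109, 0.2803, 0.044]
eef_rot: [180.0, 0.1, 174.8]
wrist_force: [-0.5, -0.1, 8.6]
finger_gap: 0.127
grasp_force: 30.0
```

{"api": "jog_arm", "payload": {"increments": [{"x": 0, "y": 0, "z": -1, "rx": 0, "ry": 0, "rz": 0, "grip": 0}, {"x": 0, "y": 0, "z": -3, "rx": 0, "ry": 0, "rz": 0, "grip": 0}, {"x": 0, "y": 0, "z": -4, "rx": 0, "ry": 0, "rz": 0, "grip": 0}, {"x": 0, "y": 0, "z": -4, "rx": 0, "ry": 0, "rz": 0, "grip": 0}, {"x": 0, "y": 0, "z": -4, "rx": 0, "ry": 0, "rz": 0, "grip": 0}, {"x": 0, "y": 0, "z": -2, "rx": 0, "ry": 0, "rz": 0, "grip": 0}, {"x": 0, "y": 0, "z": 0, "rx": 0, "ry": 0, "rz": 0, "grip": 0}]}}

```text
clock: 4.85
tool_pos: [0.5123, 0.2811, 0.229]
eef_rot: [179.8, 0.4, 174.8]
wrist_force: [0.4, 0.2, 0.1]
finger_gap: 0.132
grasp_force: 30.0
```

{"api": "jog_arm", "payload": {"increments": [{"x": -1.4, "y": -3.1, "z": 0, "rx": 0, "ry": 0, "rz": 0, "grip": 0}, {"x": -1.5, "y": -3.1, "z": 0, "rx": 0, "ry": 0, "rz": 0, "grip": 0}, {"x": -1.5, "y": -3.1, "z": 0, "rx": 0, "ry": 0, "rz": 0, "grip": 0}, {"x": -1.5, "y": -3.1, "z": 0, "rx": 0, "ry": 0, "rz": 0, "grip": 0}, {"x": -1.5, "y": -3.1, "z": 0, "rx": 0, "ry": 0, "rz": 0, "grip": 0}, {"x": -1.5, "y": -3.1, "z": 0, "rx": 0, "ry": 0, "rz": 0, "grip": 0}, {"x": -1.4, "y": -3.1, "z": 0, "rx": 0, "ry": 0, "rz": -5, "grip": 0}, {"x": 0, "y": 0, "z": 0, "rx": 0, "ry": 0, "rz": -5, "grip": 0}, {"x": 0, "y": 0, "z": 0, "rx": 0, "ry": 0, "rz": -5, "grip": 0}, {"x": 0, "y": 0, "z": 0, "rx": 0, "ry": 0, "rz": 0, "grip": 0}]}}

```text
clock: 5.68
tool_pos: [0.5929, 0.0539, 0.2225]
eef_rot: [180.0, -0.0, -170.0]
wrist_force: [0.3, -0.1, -1.5]
finger_gap: 0.136
grasp_force: 30.0
```

```bash
python3 - <<'E'
from h import *
s=observe();w=capture("wrist");print(s["clock"],s["tool_pos"],s["eef_rot"],s["wrist_force"],s["finger_gap"])
for r in trace(w,"socket_left"): print(r["p"],r["extent"])
np.save("w3.npy",w,allow_pickle=True)
cv2.imwrite("pics/w3.png",cv2.resize(w["color"],(800,600)))
E
```

```text
5.6833 [0.59288644 0.05394479 0.2225294 ] [ 1.79993594e+02 -4.73092778e-02 -1.70016686e+02] [ 0.32760998 -0.05200538 -1.50632862] 0.13580882580382825
0.64 [244.0, 101.3, 66.6, 65.9]
```

View pics/w3.png

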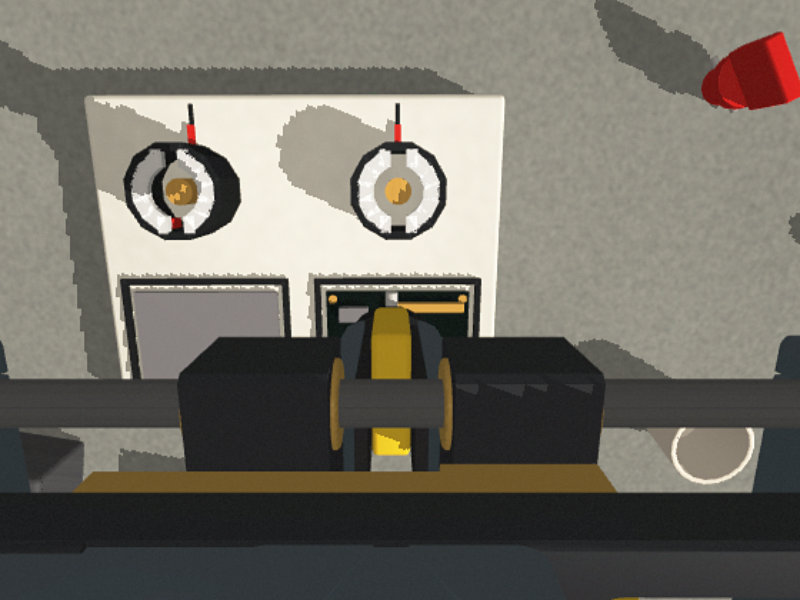

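The view shows the left socket with its gold plunger at (398,190), right in front of the bay with the dark board at (395,305). The right socket is at (180,190), before the grey blank. The plug is held at (391,350). I rectify the socket plane to measure it.

```bash
python3 - <<'E'
from h import *
w=np.load("w3.npy",allow_pickle=True).item();s=observe()
T=np.array(s["tool_pos"]);ya=np.radians(s["eef_rot"][2]);ex=np.array([np.cos(ya),np.sin(ya)]);ey=np.array([np.sin(ya),-np.cos(ya)])
def rect(z,px=.00025,N=(640,480)):
    # u along tool +y... centre approx sockets
    c0=np.array([.543,-.017]);src=[];dst=[]
    for i in(0,N[0]):
        for j in(0,N[1]):
            q=c0+(i-N[0]/2)*px*2*ey*1+(N[1]/2-j)*px*2*ex;src.append(proj(w,[*q,z]));dst.append((i,j))
    H=cv2.getPerspectiveTransform(np.float32(src),np.float32(dst))
    return cv2.warpPerspective(w["color"],H,N,flags=cv2.INTER_CUBIC),c0,px*2,N
im,c0,px,N=rect(.08)
g=cv2.GaussianBlur(cv2.cvtColor(im,cv2.COLOR_BGR2GRAY),(5,5),1)
def world(u,v): return c0+(u-N[0]/2)*px*ey+(N[1]/2-v)*px*ex
# refine circle by radial gradient sum
gx=cv2.Sobel(g,cv2.CV_32F,1,0);gy=cv2.Sobel(g,cv2.CV_32F,0,1);t=np.linspace(0,2*np.pi,360,endpoint=False)
def sc(u,v,r):
    X=(u+r*np.cos(t)).astype(np.float32)[None];Y=(v+r*np.sin(t)).astype(np.float32)[None]
    a=cv2.remap(gx,X,Y,1)*np.cos(t)+cv2.remap(gy,X,Y,1)*np.sin(t);return a.mean()
C=[]
for wl in((.5324,.0478),(.5556,-.0823)):
    d=np.array(wl)-c0;u0=N[0]/2+d@ey/px;v0=N[1]/2-d@ex/px
    out=[]
    for r,sg in((.028/px,1),(.0145/px,1)):
        b=max(((sg*sc(u,v,r),u,v) for u in np.arange(u0-24,u0+24) for v in np.arange(v0-24,v0+24)));out.append((b[0].round(1),world(b[1],b[2]).round(4),(int(b[1]),int(b[2]))))
    print(out);C.append(out[0][1]);cv2.circle(im,out[0][2],56,(0,0,255),1);cv2.circle(im,out[1][2],29,(0,255,0),1)
print("yaw",np.degrees(np.arctan2(-(C[0]-C[1])[0],(C[0]-C[1])[1])),np.linalg.norm(C[0]-C[1]))
cv2.imwrite("pics/rect.png",im)
print(T)
for dx in(-.003,0,.003):
    q=T[:2]+(0.02+dx)*ex; print(dx,proj(w,[*q,T[2]+.02])*[800/560,600/420])
E
```

```text
[(np.float64(359.9), array([0.5354, 0.0478]), (450, 246)), (np.float64(145.1), array([0.5354, 0.0478]), (450, 246))]
[(np.float64(210.2), array([ 0.5592, -0.0827]), (185, 249)), (np.float64(136.7), array([ 0.5583, -0.0803]), (190, 248))]
yaw 10.335752421948483 0.1326525159957398
[0.59282578 0.05469254 0.22264878]
-0.003 [394.79870771 346.24905644]
0 [394.89338615 336.50194824]
0.003 [394.98895764 326.66290145]
```

View pics/rect.png

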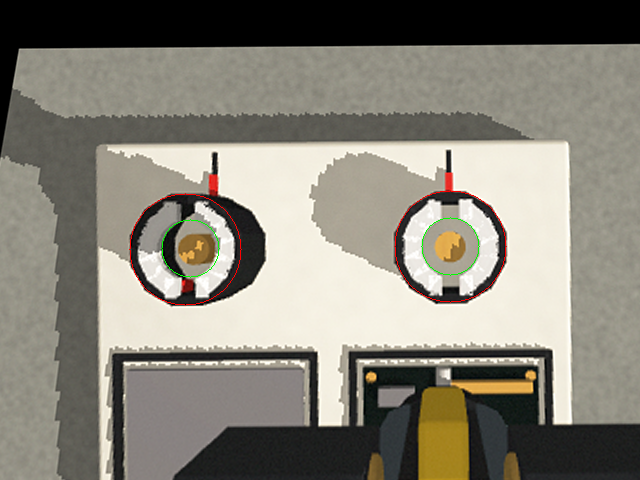

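Both circles fit the left socket at rectified (450,246), which is world (0.5354, 0.0478), with station yaw about 10.3°. I go lower at the same standoff to measure again without the settling error.

{"api": "jog_arm", "payload": {"increments": [{"x": 0, "y": 0.3, "z": 2, "rx": 0, "ry": 0, "rz": -0.3, "grip": 0}, {"x": 0, "y": 0, "z": 3, "rx": 0, "ry": 0, "rz": 0, "grip": 0}, {"x": 0, "y": 0, "z": 2, "rx": 0, "ry": 0, "rz": 0, "grip": 0}, {"x": 0, "y": 0, "z": 0, "rx": 0, "ry": 0, "rz": 0, "grip": 0}, {"x": 0, "y": 0, "z": 0, "rx": 0, "ry": 0, "rz": 0, "grip": 0}, {"x": 0, "y": 0, "z": 0, "rx": 0, "ry": 0, "rz": 0, "grip": 0}]}}

```text
clock: 6.28
tool_pos: [0.5934, 0.0579, 0.1542]
eef_rot: [-180.0, 0.1, -169.9]
wrist_force: [1.1, 0.3, -0.6]
finger_gap: 0.133
grasp_force: 30.0
```

```bash
cat > m.py <<'E'
from h import *
s=observe();w=capture("wrist")
T=np.array(s["tool_pos"]);ya=np.radians(s["eef_rot"][2]);ex=np.array([np.cos(ya),np.sin(ya)]);ey=np.array([np.sin(ya),-np.cos(ya)])
print(s["clock"],T,s["eef_rot"])
px=.00025;N=400;c0=np.array([.5354,.0478]);K=[(i,j) for i in(0,N) for j in(0,N)]
H=cv2.getPerspectiveTransform(np.float32([proj(w,[*(c0+(i-N/2)*px*ey+(N/2-j)*px*ex),.08]) for i,j in K]),np.float32(K))
im=cv2.warpPerspective(w["color"],H,(N,N),flags=cv2.INTER_CUBIC);g=cv2.GaussianBlur(cv2.cvtColor(im,cv2.COLOR_BGR2GRAY),(5,5),1)
gx=cv2.Sobel(g,cv2.CV_32F,1,0);gy=cv2.Sobel(g,cv2.CV_32F,0,1);t=np.linspace(0,2*np.pi,180,endpoint=False)
def sc(u,v,r):
    X=(u+r*np.cos(t)).astype(np.float32)[None];Y=(v+r*np.sin(t)).astype(np.float32)[None]
    return (cv2.remap(gx,X,Y,1)*np.cos(t)+cv2.remap(gy,X,Y,1)*np.sin(t)).mean()
for r in(112,58):
    b=max((sc(u,v,r),u,v) for u in range(176,225) for v in range(176,225));q=c0+(b[1]-N/2)*px*ey+(N/2-b[2])*px*ex
    print(r,b,q,"delta tool",(q-T[:2])@ex,(q-T[:2])@ey);cv2.circle(im,b[1:],r,(0,0,255),1)
h=cv2.cvtColor(w["color"],cv2.COLOR_BGR2HSV);m=cv2.inRange(h,(18,90,40),(38,255,255));m[:,:250]=0;m[:,300:]=0;m[238:]=0;m[:205]=0
ys,xs=np.nonzero(m);print("yellow top",ys.min(),"cols",xs.min(),xs.max(),"pred",[proj(w,[*(T[:2]+.02*ex+j*ey),T[2]-.014]) for j in(-.006,.006)])
cv2.imwrite("pics/m.png",np.hstack([im,cv2.resize(w["color"][190:330,200:340],(400,400))]))
E
python3 m.py
```

```text
6.2833 [0.59335452 0.05790452 0.15418787] [-1.79991932e+02  6.65973698e-02 -1.69931183e+02]
112 (np.float64(258.4004799555867), 200, 201) [0.53564615 0.04784371] delta tool 0.05857851666916255 0.00018334189071637225
58 (np.float64(123.51403913277396), 200, 201) [0.53564615 0.04784371] delta tool 0.05857851666916255 0.00018334189071637225
yellow top 215 cols 259 287 pred [array([262.48747094, 215.21113144]), array([285.97589386, 215.24589967])]
```

View pics/m.png

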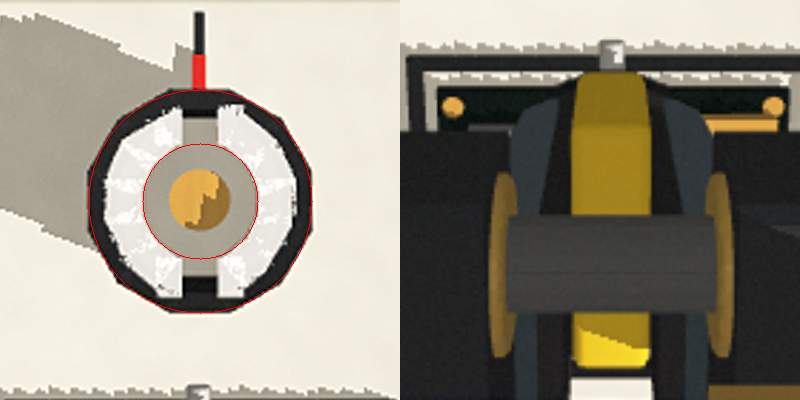

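The left panel shows the red circles centred on the socket at (200,201) with the notches vertical, in line with the tool's x. The right panel shows the handle where predicted, so the plug is centred in the jaws. I move over the socket.

{"api": "jog_arm", "payload": {"increments": [{"x": 2.5, "y": 0, "z": 0, "rx": 0, "ry": 0, "rz": 0, "grip": 0}, {"x": 2.4, "y": 0, "z": 0, "rx": 0, "ry": 0, "rz": 0, "grip": 0}, {"x": 0.96, "y": 0.02, "z": 0, "rx": 0, "ry": 0, "rz": -0.2, "grip": 0}, {"x": 0, "y": 0, "z": 1, "rx": 0, "ry": 0, "rz": 0, "grip": 0}, {"x": 0, "y": 0, "z": 1, "rx": 0, "ry": 0, "rz": 0, "grip": 0}, {"x": 0, "y": 0, "z": 0, "rx": 0, "ry": 0, "rz": 0, "grip": 0}, {"x": 0, "y": 0, "z": 0, "rx": 0, "ry": 0, "rz": 0, "grip": 0}, {"x": 0, "y": 0, "z": 0, "rx": 0, "ry": 0, "rz": 0, "grip": 0}]}}

```text
clock: 7.0
tool_pos: [0.5357, 0.0476, 0.1328]
eef_rot: [180.0, -0.0, -169.7]
wrist_force: [-0.2, -0.5, -1.0]
finger_gap: 0.132
grasp_force: 30.0
```

{"api": "jog_arm", "payload": {"increments": [{"x": 0, "y": 0, "z": 0.6, "rx": 0, "ry": 0, "rz": 0, "grip": 0}, {"x": 0, "y": 0, "z": 0.5, "rx": 0, "ry": 0, "rz": 0, "grip": 0}, {"x": 0, "y": 0, "z": 0.4, "rx": 0, "ry": 0, "rz": 0, "grip": 0}, {"x": 0, "y": 0, "z": 0.3, "rx": 0, "ry": 0, "rz": 0, "grip": 0}, {"x": 0, "y": 0, "z": 0, "rx": 0, "ry": 0, "rz": 0, "grip": 0}, {"x": 0, "y": 0, "z": 0, "rx": 0, "ry": 0, "rz": 0, "grip": 0}, {"x": 0, "y": 0, "z": 0, "rx": 0, "ry": 0, "rz": 0, "grip": 0}]}}

```text
clock: 7.58
tool_pos: [0.5349, 0.0475, 0.115]
eef_rot: [180.0, -0.0, -169.7]
wrist_force: [0.8, -0.2, -0.7]
finger_gap: 0.132
grasp_force: 30.0
```

{"api": "jog_arm", "payload": {"increments": [{"x": 0, "y": 0, "z": 0.3, "rx": 0, "ry": 0, "rz": 0, "grip": 0}, {"x": 0, "y": 0, "z": 0.3, "rx": 0, "ry": 0, "rz": 0, "grip": 0}, {"x": 0, "y": 0, "z": 0.3, "rx": 0, "ry": 0, "rz": 0, "grip": 0}, {"x": 0, "y": 0, "z": 0, "rx": 0, "ry": 0, "rz": 0, "grip": 0}, {"x": 0, "y": 0, "z": 0, "rx": 0, "ry": 0, "rz": 0, "grip": 0}, {"x": 0, "y": 0, "z": 0, "rx": 0, "ry": 0, "rz": 0, "grip": 0}]}}

```text
clock: 8.08
tool_pos: [0.5352, 0.0475, 0.1061]
eef_rot: [-180.0, 0.0, -169.7]
wrist_force: [-1.9, -0.4, 5.7]
finger_gap: 0.128
grasp_force: 30.0
```

{"api": "jog_arm", "payload": {"increments": [{"x": 0, "y": 0, "z": 0.2, "rx": 0, "ry": 0, "rz": 0, "grip": 0}, {"x": 0, "y": 0, "z": 0.1, "rx": 0, "ry": 0, "rz": 0, "grip": 0}, {"x": 0, "y": 0, "z": 0, "rx": 0, "ry": 0, "rz": 0, "grip": 0}, {"x": 0, "y": 0, "z": 0, "rx": 0, "ry": 0, "rz": 0, "grip": 0}, {"x": 0, "y": 0, "z": 0, "rx": 0, "ry": 0, "rz": 0, "grip": 0}]}}

```text
clock: 8.5
tool_pos: [0.536, 0.0476, 0.1044]
eef_rot: [-180.0, 0.1, -169.7]
wrist_force: [-5.9, 0.4, 25.7]
finger_gap: 0.129
grasp_force: 30.0
```

{"api": "jog_arm", "payload": {"increments": [{"x": 0, "y": 0, "z": -0.05, "rx": 0, "ry": 0, "rz": 0, "grip": 0}, {"x": 0, "y": 0, "z": 0, "rx": 0, "ry": 0, "rz": 4, "grip": 0}, {"x": 0, "y": 0, "z": 0, "rx": 0, "ry": 0, "rz": 5, "grip": 0}, {"x": 0, "y": 0, "z": 0, "rx": 0, "ry": 0, "rz": 5, "grip": 0}, {"x": 0, "y": 0, "z": 0, "rx": 0, "ry": 0, "rz": 5, "grip": 0}, {"x": 0, "y": 0, "z": 0, "rx": 0, "ry": 0, "rz": 5, "grip": 0}, {"x": 0, "y": 0, "z": 0, "rx": 0, "ry": 0, "rz": 4, "grip": 0}, {"x": 0, "y": 0, "z": 0, "rx": 0, "ry": 0, "rz": 0, "grip": 0}, {"x": 0, "y": 0, "z": 0, "rx": 0, "ry": 0, "rz": 0, "grip": 0}]}}

```text
clock: 9.25
tool_pos: [0.5363, 0.0475, 0.1045]
eef_rot: [180.0, 0.1, 162.3]
wrist_force: [-1.2, -1.2, 15.0]
finger_gap: 0.127
grasp_force: 30.0
```

{"api": "jog_arm", "payload": {"increments": [{"x": 0, "y": 0, "z": 0, "rx": 0, "ry": 0, "rz": 5, "grip": 0}, {"x": 0, "y": 0, "z": 0, "rx": 0, "ry": 0, "rz": 5, "grip": 0}, {"x": 0, "y": 0, "z": 0, "rx": 0, "ry": 0, "rz": 5, "grip": 0}, {"x": 0, "y": 0, "z": 0, "rx": 0, "ry": 0, "rz": 5, "grip": 0}, {"x": 0, "y": 0, "z": 0, "rx": 0, "ry": 0, "rz": 5, "grip": 0}, {"x": 0, "y": 0, "z": 0, "rx": 0, "ry": 0, "rz": 5, "grip": 0}, {"x": 0, "y": 0, "z": 0, "rx": 0, "ry": 0, "rz": 5, "grip": 0}, {"x": 0, "y": 0, "z": 0, "rx": 0, "ry": 0, "rz": 5, "grip": 0}, {"x": 0, "y": 0, "z": 0, "rx": 0, "ry": 0, "rz": 0, "grip": 0}, {"x": 0, "y": 0, "z": 0, "rx": 0, "ry": 0, "rz": 0, "grip": 0}]}}

```text
clock: 10.08
tool_pos: [0.5361, 0.0473, 0.1045]
eef_rot: [179.9, 0.1, 122.3]
wrist_force: [-1.6, -2.6, 16.5]
finger_gap: 0.133
grasp_force: 30.0
```

{"api": "jog_arm", "payload": {"increments": [{"x": 0, "y": 0, "z": 0, "rx": 0, "ry": 0, "rz": 5, "grip": 0}, {"x": 0, "y": 0, "z": 0, "rx": 0, "ry": 0, "rz": 5, "grip": 0}, {"x": 0, "y": 0, "z": 0, "rx": 0, "ry": 0, "rz": 5, "grip": 0}, {"x": 0, "y": 0, "z": 0, "rx": 0, "ry": 0, "rz": 4, "grip": 0}, {"x": 0, "y": 0, "z": 0, "rx": 0, "ry": 0, "rz": 1, "grip": 0}, {"x": 0, "y": 0, "z": 0, "rx": 0, "ry": 0, "rz": 0, "grip": 0}, {"x": 0, "y": 0, "z": 0, "rx": 0, "ry": 0, "rz": 0, "grip": 0}, {"x": 0, "y": 0, "z": 0, "rx": 0, "ry": 0, "rz": 0, "grip": 0}, {"x": 0, "y": 0, "z": 0, "rx": 0, "ry": 0, "rz": 0, "grip": 0}]}}

```text
clock: 10.83
tool_pos: [0.536, 0.0472, 0.1045]
eef_rot: [179.9, 0.1, 102.3]
wrist_force: [-3.2, -5.2, 17.2]
finger_gap: 0.129
grasp_force: 30.0
```

```bash
python3 - <<'E'
from h import *
s=observe()
for k in("clock","tool_pos","eef_rot","wrist_force","torque","joint_pos","grasp_force"): print(k,np.round(s[k],3))
a=capture("wrist");b=capture("top");c=capture("side")
def crop(c,r,sz=400):
    u,v=proj(c,[.5354,.0478,.06]).astype(int);u=np.clip(u,r,560-r);v=np.clip(v,r,420-r);return cv2.resize(c["color"][v-r:v+r,u-r:u+r],(sz,sz),interpolation=cv2.INTER_CUBIC)
cv2.imwrite("pics/end.png",np.hstack([crop(b,35),crop(c,30)]))
cv2.imwrite("pics/endw.png",cv2.resize(a["color"],(800,600)))
E
```

```text
clock 10.833
tool_pos [0.536 0.047 0.104]
eef_rot [1.79919e+02 5.30000e-02 1.02346e+02]
wrist_force [-3.167 -5.198 17.204]
torque [-1.053  0.581  0.082]
joint_pos [ 2.56700e+00  1.75250e+01  1.20721e+02 -5.80000e-02  4.16640e+01
 -9.73500e+00]
grasp_force 30.008
```

View pics/end.png

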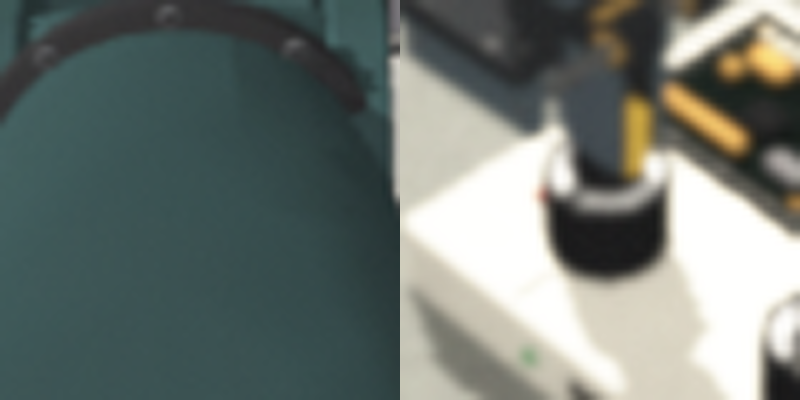

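The top view is blocked by the arm. The side view shows the plug seated in the left socket, with the red pointer swung to the +y side at (542,195). I nudge slightly further to feel for the stop.

{"api": "jog_arm", "payload": {"increments": [{"x": 0, "y": 0, "z": 0, "rx": 0, "ry": 0, "rz": 1.5, "grip": 0}, {"x": 0, "y": 0, "z": 0, "rx": 0, "ry": 0, "rz": 1, "grip": 0}, {"x": 0, "y": 0, "z": 0, "rx": 0, "ry": 0, "rz": 0, "grip": 0}, {"x": 0, "y": 0, "z": 0, "rx": 0, "ry": 0, "rz": 0, "grip": 0}, {"x": 0, "y": 0, "z": 0, "rx": 0, "ry": 0, "rz": 0, "grip": 0}, {"x": 0, "y": 0, "z": 0, "rx": 0, "ry": 0, "rz": 0, "grip": 0}]}}

```text
clock: 11.48
tool_pos: [0.5358, 0.0472, 0.1045]
eef_rot: [179.9, 0.0, 99.9]
wrist_force: [-4.2, -4.6, 18.7]
finger_gap: 0.129
grasp_force: 30.0
```

```bash
python3 - <<'E'
from h import *
s=observe()
for k in("clock","tool_pos","eef_rot","wrist_force","torque","grasp_force"): print(k,np.round(s[k],3))
w=capture("wrist");cv2.imwrite("pics/endw.png",cv2.resize(w["color"],(800,600)))
E
```

```text
clock 11.483
tool_pos [0.536 0.047 0.104]
eef_rot [1.79943e+02 4.90000e-02 9.98560e+01]
wrist_force [-4.19  -4.6   18.687]
torque [-1.069  0.965  0.196]
grasp_force 30.01
```

View pics/endw.png

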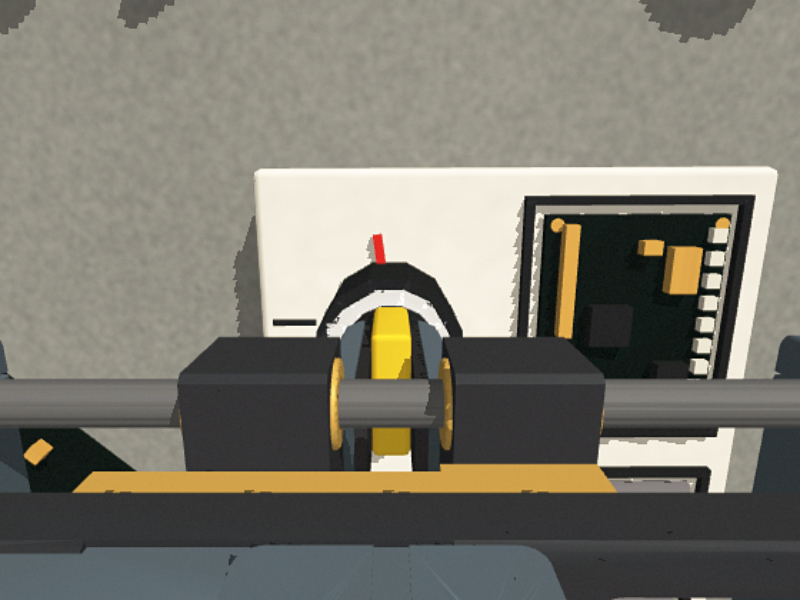

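The wrist view shows the plug handle at (391,330) in the left socket, the red pointer at (378,248) turned to nearly 82° as the stop expects, and the board in its bay. Torque rose from 0.08 to 0.20 N m at the stop, and the 18.7 N push means the plunger is bottomed. I hand in.

```bash
python3 -c "
from cell import *
print(close_job())"
```

```text
the job is handed in; nothing more can be done
None
```

I fitted the yellow plug in the left socket, in front of the board's bay, pressed it fully down, turned it clockwise to the stop and handed the job in at 11.5 s with the gripper still holding it; no verdict was returned.

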